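# Find the heavy side of a rotor and hold it at the bottom

### The job

The metal rotor disc on the little balancing stand has a hidden heavy side. Turn the disc well round by hand and find that side by how it pulls and rolls back (its bearing drags, so it stops short of the bottom by itself); then turn the heavy side straight down to the very bottom and keep the disc firmly gripped there, still, so that I can mark it. Finish while holding it, and leave the loose things round the stand where they are.

Things in the scene. Friction and masses are not known exactly. Their poses are not given: they have to be found in the camera images.
- stand: Grey balancing stand, fixed. Origin on the bench straight below the disc's middle; +x along the axle towards the bearing post behind the disc, z up. Base plate 150 x 100 x 12 mm, from x = -50 to 100 mm. Axle 85 mm above the bench. The post starts 61 mm behind the disc's middle, is 44 mm wide, top 107 mm above the bench; in front of and beside the disc all is free.
- rotor: Plain round aluminium disc, 96 mm across, 12 mm thick, on a level axle; about 0.65 kg. Origin at its middle, 85 mm above the bench; x along the axle like the stand's. A 24 mm hub stands 5 mm proud of both faces. Pinch it across its flat faces anywhere near the rim, from above or leaning up to 45 degrees sideways in the disc's plane. It turns freely between fingers opened to 35 mm or more.
- rotor_turn (a joint): Angle of the disc in rad, turns without stop. 0: index groove straight up; it grows as the groove goes from the top towards the stand's +y side (anticlockwise seen from the front). Let go, the disc rolls heavy side down, but the dragging bearing stops it, within a second, 20 to 40 degrees short, the same amount from either side; it also stays put anywhere nearer the bottom, or near the very top.
- index_groove (a point): Outer end, on the rim (48 mm from the axle), of the one dark radial groove, 6 mm wide and 30 mm long, on both faces and across the rim. It only serves to read the disc's angle. The heavy side lies at some other angle from it, different each time and not visible.
- heatsink: Bystander: small finned metal heatsink, 30 x 40 x 22 mm, standing loose beside the stand. Origin under its middle.
- cap_big: Bystander: can capacitor, 25 mm diameter, 40 mm tall, standing loose beside the stand. Origin under its middle.
- relay_spare: Bystander: grey box-shaped relay, 36 x 28 x 38 mm, loose, left of the stand. Origin under its middle.
- side_cutters: Bystander: side cutters, 53 x 154 x 12 mm, lying loose right of the stand. Origin under its middle.

How it is judged (in metres and radians):
On the way:
1. the disc is turned by the fingers, its rim at least 30 mm from where it stood at first (contact force between the fingers and rotor above 0.3 N and distance of index_groove from where it was at the start of the episode above 0.03 m), for 0.05 s.
At the end, for the whole second after the job is handed in: The fingers still grip the disc (more than 2 N), it is at rest, and its heavy side is straight below the axle within 11 degrees either way (y of ballast_slug in the frame of stand between -0.0056 and 0.0056 m and z of ballast_slug in the frame of stand below 0.07 m and contact force between the fingers and rotor above 2 N and velocity of joint rotor_turn between -0.1 and 0.1 rad/s); the arm keeps its last pose, push and grip.
It fails at once if a bystander is shifted by more than 30 mm (distance of any of heatsink, cap_big, relay_spare, side_cutters from where it was at the start of the episode above 0.03 m).
It also fails if it takes over 48 s, if anything falls off the work surface, if the arm or the gripper's body presses on something with over 40 N, if the wrist force passes 120 N, or if a joint passes its speed limit or range.

### The arm

A 7-joint arm with a two-finger parallel gripper is mounted at the origin on a cart in front of the work surface, level with it; the furniture and walls round the work are solid. World frame = base frame: x ahead of the robot, y to its left, z up, the work surface at z = 0. Lengths are in m, angles in degrees, forces in N, time in s.
With the tool pointing down it reaches from about 0.425 to 1.025 m from the base axis. Payload 9.4 kg.
Tool frame: the origin (TCP) lies on the centre line of the jaws, within the pads' length; the fingertips stand 19 mm ahead of it and the grasp point (between the pads) is the TCP (ctrl.tips_ahead is the distance from the TCP to the fingertips, in m); z points along the fingers, y is the line along which they close (so a half turn about z gives the same grasp; the last joint's range is limited). The gripper opens to 85 mm and grips with 20 to 120 N. Pads are 22 mm wide; open, the fingers measure 114 mm over their backs; the gripper's body (76 mm by 85 mm) begins 54 mm behind the grasp point. The pads swing forward as they close: fully open they stand 13 mm farther back than shut.
Start: joints at [71.007, 34.337, -0.143, 91.639, 0.103, 54.024, -4.572], TCP at [0.183, -0.702, 0.25] pointing down, gripper open.
Joint ranges: [-147.43, 147.43], [-19.82, 112.94], [-74.19, 73.91], [6.32, 146.72], [-59.91, 239.91], [6.04, 106.73], [-150.56, 150.56]. Speed limits (degrees/s): [127.2, 127.2, 172.46, 172.46, 180, 180, 180].

### API

Orientations are given as a 3x3 rotation matrix whose columns are the frame's x, y, z axes.
In Python, from plant import ctrl, viewer gives the robot as it stands. The module is installed in compiled form; this text tells all that it offers.
- The arm moves only by the shell command python3 -m pendant 'ROWS' [FORCE]. ROWS is JSON, a list of rows, each a list of 7 numbers: the shift along the tool's x, y, z in cm, then the turn, a rotation vector about the tool's x, y, z in rad, then the closure, from -1 (fully open) to 1 (shut), so that 0 is half open. In form: [[dx, dy, dz, ax, ay, az, gripper], ...]. A call has 1 to 8 rows; each row is the pose to reach, as a shift and turn from the pose commanded when the call began, along the tool's axes at that moment; what a row does not reach only later rows make up. A row lasts 1/8 s, in which the tool goes at most 62.5 mm and 10.7 degrees, less where a joint would pass 70% of its speed; a pose out of reach is approached as far as the arm can. A call with a gripper value outside its range is refused whole. The fingers move at their own pace and stop on an object; FORCE is the grip in N (left out, the last holds). Time passes only in rows, so rows that repeat a pose let the fingers close. It gives the time, the measured TCP pose, the force, the opening and the grip force at its end, in the units of the state.
- ctrl.read_state(): the state, without advancing time (a new reading comes with each control period).
- viewer.read_camera(name): name is "side" or "top" or "wrist"; returns a dict with "frame" (480x640x3 uint8, blue, green, red), "z_map" (480x640 float32, m along the optical axis (not along the pixel's ray), 0 where there is no reading), "fx", "fy", "cx", "cy" (pixels), "rvec" (rotation vector, rad) and "tvec" (3), from world to camera coordinates, as OpenCV has them; the wrist camera has in their place "T_tool_cam" (4x4, takes a point from camera to tool coordinates, whose origin is the TCP and whose axes are the flange's). Camera axes: x right, y down, z forward; pixel columns grow to the right and rows downward; lengths in m; the calibration is good to about 2 mm. A picture is of the moment at which its call begins: read the wrist's pose just before it.
- ctrl.finish_job(): hands the job in; it is judged then, once.
The state is a dict: "time_s": time; "joint_positions": joint angles; "joint_vel": joint speeds; "joint_torque": joint torques, N m; "tool_pos": TCP position; "ee_rot": TCP orientation; "wrist_force": force on the tool from outside, world axes, zero at the start; "ft_torque": the same for the moment, N m; "finger_gap": opening from 0.0 (shut) to 1.0 (fully open); "finger_force": force on a finger pad.
Only numpy, scipy, OpenCV 4.12 (cv2) and the standard library are available. Lean on these libraries where they do the work, as an engineer would, in place of code of your own. Each camera call takes 0.05 s, during which the arm holds its last target. There are 200 camera calls.

## Working session

There is one attempt and no reset: what is moved stays moved. The work goes in short steps, Python scripts to look and compute and a shell command to move; the robot and the scene stay as the last step left them, time stands still between calls to the robot, and variables do not carry over. Pictures are saved under pics/ and viewed, at most 10 in all, crops included, and the job is handed in when it is done.

```bash
mkdir -p pics; cat > h.py <<'E'
import numpy as np, cv2
from plant import ctrl, viewer
def cam(n):
    s=ctrl.read_state(); c=viewer.read_camera(n)
    K=np.array([[c['fx'],0,c['cx']],[0,c['fy'],c['cy']],[0,0,1.]])
    if n=='wrist':
        T=np.eye(4); T[:3,:3]=np.array(s['ee_rot']); T[:3,3]=s['tool_pos']; T=T@np.array(c['T_tool_cam'])
    else:
        M=np.eye(4); M[:3,:3]=cv2.Rodrigues(np.array(c['rvec'],float))[0]; M[:3,3]=np.array(c['tvec']).ravel(); T=np.linalg.inv(M)
    return c['frame'],c['z_map'],K,T
def P(u,v,z,K,T):
    p=np.array([(u-K[0,2])/K[0,0]*z,(v-K[1,2])/K[1,1]*z,z,1]); return (T@p)[:3]
def proj(X,K,T):
    p=np.linalg.inv(T)@np.append(X,1); return K[0,0]*p[0]/p[2]+K[0,2],K[1,1]*p[1]/p[2]+K[1,2]
E
python3 - <<'E'
from h import *
for n in('side','top'):
    f,z,K,T=cam(n); cv2.imwrite(f'pics/{n}0.png',f); np.savez(f'{n}0.npz',f=f,z=z,K=K,T=T); print(n,T.round(3))
s=ctrl.read_state(); print(s['time_s'],np.round(s['ee_rot'],2),s['finger_gap'])
E
```

```text
side [[-0.984 -0.113  0.138  0.334]
 [-0.178  0.566 -0.805  1.116]
 [ 0.013 -0.816 -0.577  0.69 ]
 [ 0.     0.     0.     1.   ]]
top [[-0.021 -0.994  0.105  0.364]
 [-1.     0.021 -0.008  0.284]
 [ 0.006 -0.105 -0.994  0.96 ]
 [ 0.     0.     0.     1.   ]]
0.1 [[ 0.97  0.25 -0.  ]
 [ 0.25 -0.97  0.  ]
 [-0.   -0.   -1.  ]] 0.9985941185919327
```

View pics/side0.png

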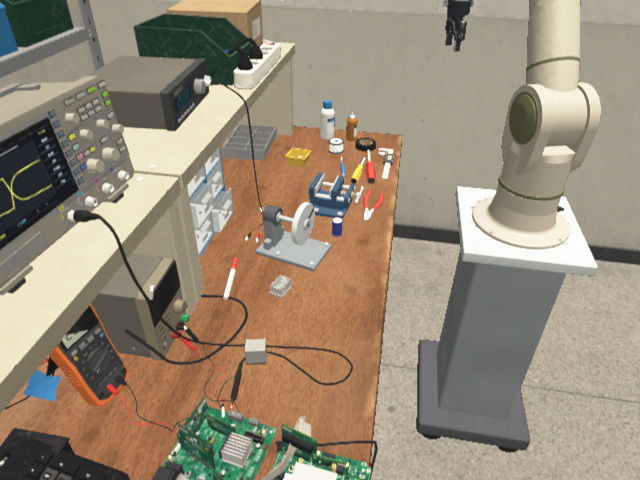

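View pics/top0.png

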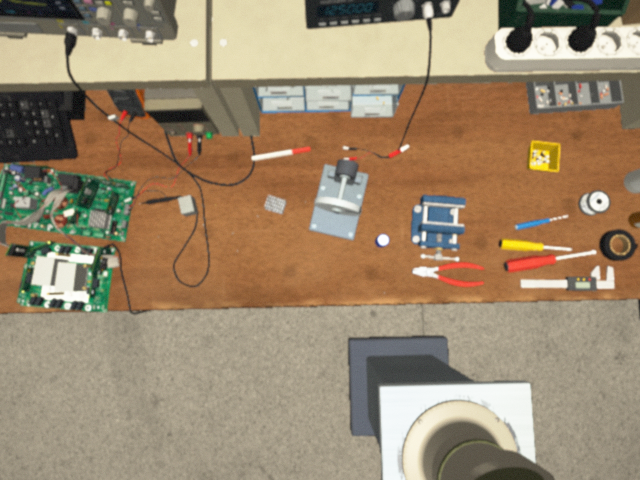

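The side view shows the disc at about (302,223) and its post at (272,225). In the top view the disc rim is at about (338,203), the post at (346,170), the capacitor at (383,241) and the heatsink at (275,204). I'll measure these next.

```bash
python3 - <<'E'
from h import *
d=np.load('top0.npz'); K,T,z,f=d['K'],d['T'],d['z'],d['f']
vv,uu=np.mgrid[0:480,0:640]
X=np.stack([(uu-K[0,2])/K[0,0]*z,(vv-K[1,2])/K[1,1]*z,z],-1)@T[:3,:3].T+T[:3,3]
r=X[155:245,300:380].reshape(-1,3)
m=r[(r[:,2]>.115)&(r[:,2]<.15)]; print('disc top',len(m),m.mean(0),m.min(0),m.max(0)); 
print(m[:,:2].round(3)[::6].tolist())
for n,(u,v) in dict(cap=(383,241),heat=(275,204),relay=(187,205)).items(): print(n,X[v,u])
pl=r[(r[:,2]>.006)&(r[:,2]<.018)][:,:2].astype(np.float32); print('plate',cv2.minAreaRect(pl))
p=r[(r[:,2]>.098)&(r[:,2]<.112)]; print('post',len(p),p.mean(0))
a=cv2.resize(f[140:260,260:420],None,fx=5,fy=5,interpolation=cv2.INTER_CUBIC)
s=np.load('side0.npz')['f']; b=cv2.resize(s[185:285,240:360],(720,600),interpolation=cv2.INTER_CUBIC)
cv2.imwrite('pics/s1.png',b)
E
```

```text
disc top 287 [0.5186704  0.24066582 0.1278248 ] [0.50566216 0.20501215 0.11506287] [0.53319545 0.27801043 0.13689198]
[[0.533, 0.276], [0.53, 0.265], [0.53, 0.274], [0.528, 0.263], [0.527, 0.251], [0.528, 0.272], [0.526, 0.261], [0.525, 0.25], [0.525, 0.238], [0.525, 0.268], [0.524, 0.257], [0.523, 0.246], [0.523, 0.235], [0.524, 0.272], [0.522, 0.261], [0.521, 0.25], [0.521, 0.238], [0.52, 0.227], [0.522, 0.27], [0.521, 0.259], [0.519, 0.248], [0.519, 0.237], [0.519, 0.225], [0.521, 0.268], [0.518, 0.257], [0.517, 0.246], [0.517, 0.235], [0.517, 0.223], [0.519, 0.261], [0.516, 0.248], [0.515, 0.237], [0.515, 0.225], [0.516, 0.213], [0.516, 0.249], [0.513, 0.239], [0.513, 0.227], [0.514, 0.215], [0.515, 0.245], [0.512, 0.235], [0.512, 0.223], [0.513, 0.211], [0.511, 0.23], [0.51, 0.219], [0.512, 0.207], [0.509, 0.223], [0.509, 0.211], [0.508, 0.219], [0.508, 0.207]]
cap [0.45224847 0.14576175 0.04075854]
heat [0.53947589 0.37236011 0.01700461]
relay [0.53736987 0.55585343 0.03698414]
plate ((0.5496163368225098, 0.23395591974258423), (0.1596565991640091, 0.19752764701843262), 88.70764923095703)
post 376 [0.5739901  0.22655954 0.10520627]
```

View pics/s1.png

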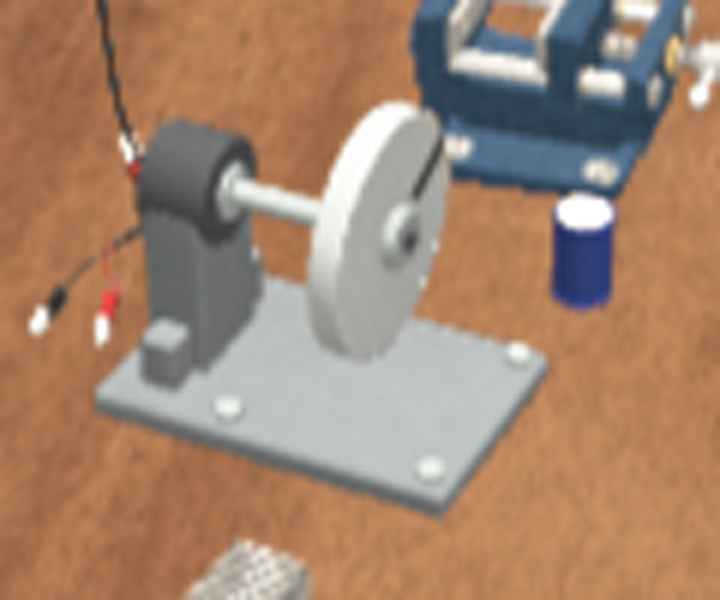

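```bash
cat >> h.py <<'E'
def rel(p,yaw,lean=0.):
    """shift (cm) and turn (rad) from measured pose to: y along axle (yaw deg), tool z in disc plane leaning 'lean' deg (about tool y)"""
    s=ctrl.read_state(); R0=np.array(s['ee_rot']); y=np.deg2rad(yaw)
    Y=np.array([np.cos(y),np.sin(y),0]); Z=np.array([0,0,-1.]); X=np.cross(Y,Z)
    R=np.stack([X,Y,Z],1)@cv2.Rodrigues(np.array([0,np.deg2rad(lean),0]))[0]
    return (R0.T@(np.array(p)-s['tool_pos'])*100).round(2), cv2.Rodrigues(R0.T@R)[0].ravel().round(3)
E
python3 - <<'E'
from h import *
print(rel([.55,-.25,.30],-14.5),rel([.519,.24,.30],-14.5))
s=ctrl.read_state(); R=np.array(s['ee_rot']);print(R.round(3))
d=np.load('side0.npz'); K,T=d['K'],d['T']
print(P(302,223,d['z'][223,302],K,T), P(307,224,d['z'][224,307],K,T),P(312,210,d['z'][210,312],K,T))
E
```

```text
(array([ 46.92, -34.41,  -5.01]), array([-1.000e-03, -1.000e-03, -1.063e+00])) (array([ 56.28, -82.61,  -4.94]), array([-1.000e-03, -1.000e-03, -1.063e+00]))
[[ 0.968  0.252 -0.   ]
 [ 0.252 -0.968  0.001]
 [-0.    -0.001 -1.   ]]
[0.51745442 0.25850876 0.09679346] [0.50863512 0.24698873 0.08765024] [0.50486482 0.20831809 0.10063712]
```

```bash
python3 -m pendant '[[47,-34,-5,0,0,-0.6,-1],[47,-34,-5,0,0,-0.8,-1],[47,-34,-5,0,0,-1.063,-1],[47,-34,-5,0,0,-1.063,-1],[47,-34,-5,0,0,-1.063,-1],[47,-34,-5,0,0,-1.063,-1],[47,-34,-5,0,0,-1.063,-1],[47,-34,-5,0,0,-1.063,-1]]' 60
python3 -c "
from h import *
print(rel([.519,.24,.30],-14.5))"
```

```text
time_s: 1.1
tool_pos: [0.5005, -0.3158, 0.2932]
ee_rot: [[0.251, 0.968, -0.0], [0.968, -0.251, 0.0], [0.0, -0.0, -1.0]]
wrist_force: [0.8, -1.1, -0.5]
finger_gap: 0.999
finger_force: 0.0
(array([ 54.27, -12.14,  -0.68]), array([-0., -0., -0.]))
```

```bash
python3 -m pendant '[[54,-12,-0.7,0,0,0,-1],[54,-12,-0.7,0,0,0,-1],[54,-12,-0.7,0,0,0,-1],[54,-12,-0.7,0,0,0,-1],[54,-12,-0.7,0,0,0,-1],[54,-12,-0.7,0,0,0,-1],[54,-12,-0.7,0,0,0,-1],[54,-12,-0.7,0,0,0,-1]]'
python3 -c "
from h import *
print(rel([.519,.24,.30],-14.5))"
```

```text
time_s: 2.1
tool_pos: [0.5166, 0.1841, 0.2994]
ee_rot: [[0.251, 0.968, -0.0], [0.968, -0.251, -0.0], [-0.0, -0.0, -1.0]]
wrist_force: [0.9, -0.2, -0.8]
finger_gap: 0.998
finger_force: 0.0
(array([ 5.47, -1.17, -0.06]), array([-0.,  0., -0.]))
```

```bash
python3 -m pendant '[[5.4,-1.2,0,0,0,0,-1],[5.4,-1.2,0,0,0,0,-1],[5.4,-1.2,0,0,0,0,-1]]'
python3 - <<'E'
from h import *
f,z,K,T=cam('wrist'); np.savez('w0.npz',f=f,z=z,K=K,T=T); cv2.imwrite('pics/w0.png',f)
s=ctrl.read_state(); print(s['tool_pos'],np.round(s['joint_positions'],1)); print(T.round(3))
vv,uu=np.mgrid[0:480,0:640]
X=np.stack([(uu-K[0,2])/K[0,0]*z,(vv-K[1,2])/K[1,1]*z,z],-1)@T[:3,:3].T+T[:3,3]
r=X[z>0]
m=r[(r[:,2]>.125)&(r[:,2]<.14)&(abs(r[:,0]-.519)<.08)&(abs(r[:,1]-.24)<.1)]; print(len(m),m.mean(0),m.max(0)); print(cv2.minAreaRect(m[:,:2].astype(np.float32)))
E
```

```text
time_s: 2.48
tool_pos: [0.5185, 0.2371, 0.299]
ee_rot: [[0.25, 0.968, -0.001], [0.968, -0.25, -0.001], [-0.001, -0.001, -1.0]]
wrist_force: [0.4, -0.1, -0.2]
finger_gap: 1.001
finger_force: 0.0
[0.51875202 0.23634696 0.29913538] [-10.2  22.6 -27.5 107.9  13.   52.6 -58.4]
[[ 0.968 -0.239 -0.074  0.537]
 [-0.25  -0.926 -0.282  0.309]
 [-0.001  0.292 -0.957  0.422]
 [ 0.     0.     0.     1.   ]]
774 [0.51997967 0.24355791 0.12980489] [0.53087558 0.26910253 0.13367862]
((0.5197513103485107, 0.24210362136363983), (0.05302837863564491, 0.011512914672493935), 75.1961898803711)
```

View pics/w0.png

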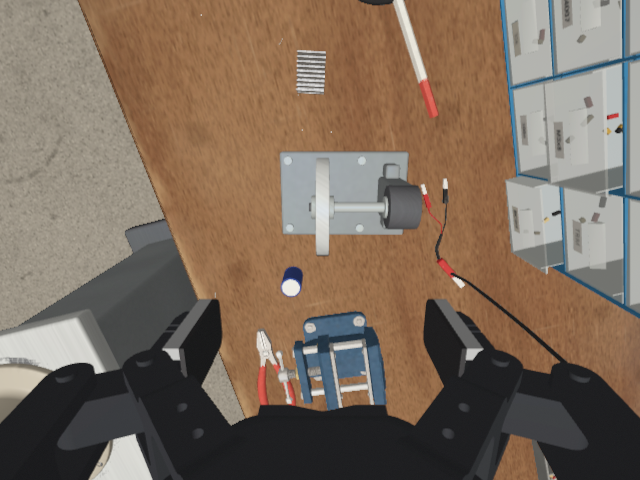

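The wrist view shows the disc edge-on at (322,207), aligned with the image's vertical, so the yaw is good. The centre line comes out at (.520,.242) and the rim top at .133, which fits the given 133 mm. Next is reading the groove.

```bash
cat >> h.py <<'E'
C=np.array([.5198,.2421,.085]); YAW=-14.8
ax=np.array([np.cos(np.deg2rad(YAW)),np.sin(np.deg2rad(YAW)),0]); ys=np.array([-ax[1],ax[0],0]); up=np.array([0,0,1.])
def groove(f,K,T,d=(0,0)):
    g=cv2.cvtColor(f,cv2.COLOR_BGR2GRAY).astype(np.float32)
    th=np.arange(-180,180,2); rr=np.arange(20,44,2)/1000
    uv=np.array([[proj(C-.006*ax+r*(np.cos(t)*up+np.sin(t)*ys),K,T) for r in rr] for t in np.deg2rad(th)],np.float32)+np.float32(d)
    I=cv2.remap(g,uv[...,0],uv[...,1],cv2.INTER_LINEAR).mean(1)
    return th,I
def show(name,n='side'):
    f,z,K,T=cam(n); th,I=groove(f,K,T); np.savez(name+'.npz',f=f,z=z,K=K,T=T)
    u,v=map(int,proj(C,K,T)); cv2.imwrite(f'pics/{name}.png',cv2.resize(f[v-50:v+50,u-60:u+60],(720,600),interpolation=cv2.INTER_CUBIC))
    i=np.argsort(I)[:14]; print(n,'darkest',sorted(zip(th[i].tolist(),I[i].astype(int).tolist())),'median',int(np.median(I)))
E
python3 - <<'E'
from h import *
d=np.load('side0.npz');K,T=d['K'],d['T']
print('hub',proj(C-.011*ax,K,T))
for q in((0,0),(1,0),(-1,0),(0,1),(0,-1)):
    th,I=groove(d['f'],K,T,q); i=np.argsort(I)[:10]; print(q,sorted(zip(th[i].tolist(),I[i].astype(int).tolist())),I.std())
print(rel(C+.04*up,YAW,0))
print(rel(C+.04*(up*.7071+ys*.7071),YAW,45),rel(C+.04*(up*.7071+ys*.7071),YAW,-45))
E
```

```text
hub (np.float64(306.9513908013885), np.float64(224.44488429959358))
(0, 0) [(-78, 125), (-76, 113), (-74, 102), (-72, 93), (-70, 88), (-68, 88), (-66, 93), (-64, 103), (-62, 114), (-60, 127)] 16.054943
(1, 0) [(-68, 119), (-66, 108), (-64, 97), (-62, 91), (-60, 88), (-58, 91), (-56, 99), (-54, 108), (-52, 119), (-50, 129)] 14.848357
(-1, 0) [(-128, 118), (-126, 117), (-124, 119), (-122, 122), (-82, 112), (-80, 103), (-78, 98), (-76, 98), (-74, 103), (-72, 112)] 18.083954
(0, 1) [(-74, 131), (-72, 119), (-70, 107), (-68, 97), (-66, 90), (-64, 89), (-62, 94), (-60, 102), (-58, 113), (-56, 125)] 14.992034
(0, -1) [(-84, 129), (-82, 119), (-80, 109), (-78, 99), (-76, 91), (-74, 88), (-72, 89), (-70, 95), (-68, 105), (-66, 117)] 17.288525
(array([ 0.61, -0.04, 17.41]), array([-0.   ,  0.001,  0.004]))
(array([ 3.44, -0.02, 18.58]), array([-0.002,  0.787,  0.004])) (array([ 3.44, -0.02, 18.58]), array([ 0.001, -0.784,  0.004]))
```

```bash
python3 -m pendant '[[0.6,0,5,0,0,0,-0.2],[0.6,0,10,0,0,0,-0.2],[0.6,0,14,0,0,0,-0.2],[0.6,0,17.4,0,0,0,-0.2],[0.6,0,17.4,0,0,0,-0.2]]'
python3 -c "
from h import *
print(rel(C+.04*up,YAW,0), ctrl.read_state()['joint_positions'])"
```

```text
time_s: 3.15
tool_pos: [0.5195, 0.2411, 0.1237]
ee_rot: [[0.252, 0.968, -0.004], [0.968, -0.252, -0.003], [-0.004, -0.003, -1.0]]
wrist_force: [-0.5, -0.1, 0.9]
finger_gap: 0.6
finger_force: 0.0
(array([ 0.1 ,  0.01, -0.13]), array([-0.003,  0.004,  0.003])) [-16.22801686  35.23356547 -21.01476347 116.73644273  22.8499726
  32.2184418  -67.93517176]
```

```bash
python3 -m pendant '[[-0.7,0,0,0,0.18,0,-0.2],[-1.4,0,0.2,0,0.36,0,-0.2],[-2.05,0,0.5,0,0.54,0,-0.2],[-2.65,0,0.9,0,0.72,0,-0.2],[-2.8,0,1.1,0,0.785,0,-0.2],[-2.8,0,1.1,0,0.785,0,-0.2]]'
python3 -c "
from h import *
print(rel(C+.04*.7071*(up-ys),YAW,45), np.round(ctrl.read_state()['joint_positions'],1))
show('s2')"
```

```text
time_s: 3.9
tool_pos: [0.5091, 0.2128, 0.1038]
ee_rot: [[0.209, 0.972, 0.11], [0.836, -0.236, 0.496], [0.508, -0.012, -0.861]]
wrist_force: [-0.2, -0.7, -1.4]
finger_gap: 0.601
finger_force: 0.0
(array([ 0.71,  0.28, -0.68]), array([-0.022,  0.253,  0.008])) [  22.5   48.   -55.6  129.4   82.7   11.5 -111. ]
side darkest [(-130, 139), (-128, 138), (-80, 137), (-78, 126), (-76, 114), (-74, 102), (-72, 94), (-70, 88), (-68, 89), (-66, 94), (-64, 104), (-62, 115), (-60, 128), (-58, 139)] median 168
```

View pics/s2.png

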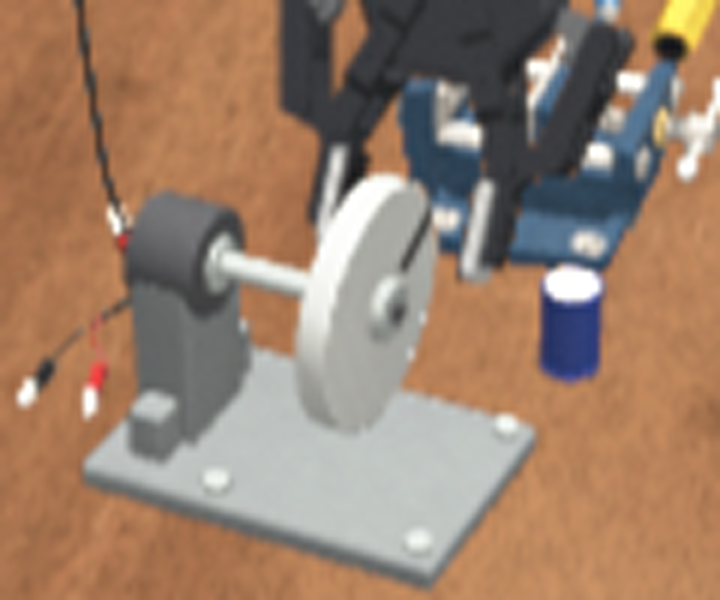

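Side view: the groove runs from the hub at (393,303) to the rim at (428,215), unchanged. The gripper got to only about 30° of lean because joint 6 is near its limit. I'll use about +28° as this end of the stroke.

```bash
cat >> h.py <<'E'
def at(lean,R=.04):  # lean>0: tool on -ys side
    a=np.deg2rad(lean); return rel(C+R*(up*np.cos(a)-ys*np.sin(a)),YAW,lean)
def tell():
    s=ctrl.read_state(); R=np.array(s['ee_rot']); d=np.array(s['tool_pos'])-C
    print('t',round(s['time_s'],2),'lean',np.rad2deg(np.arctan2(-R[:,2]@-ys,-R[:,2]@up)).round(1),'pos ang',np.rad2deg(np.arctan2(-d@ys,d@up)).round(1),'rad',np.hypot(d@ys,d@up).round(4),'ax',(d@ax).round(4),'yz',(R[2,1]).round(3),'j',np.round(s['joint_positions'],1),'gap',round(s['finger_gap'],3),s['finger_force'],np.round(s['wrist_force'],1),np.round(s['ft_torque'],2))
E
python3 -c "
from h import *
tell(); print(at(28),at(25))"
```

```text
t 3.95 lean 30.6 pos ang 63.8 rad 0.0376 ax -0.0022 yz -0.012 j [  22.9   48.4  -55.8  129.5   83.9   11.6 -111.7] gap 0.601 0.0 [ 0.3 -2.4 -2.8] [-0.86  0.15  0.01]
(array([ 2.24,  0.22, -0.85]), array([-0.02 , -0.046,  0.011])) (array([ 2.45,  0.22, -0.84]), array([-0.02 , -0.098,  0.011]))
```

```bash
python3 -m pendant '[[1.2,0.2,-0.5,-0.02,-0.05,0.01,-0.2],[2.3,0.2,-0.85,-0.02,-0.06,0.01,-0.2],[2.3,0.2,-0.85,-0.02,-0.06,0.01,-0.2]]'
python3 -c "
from h import *
tell(); print(at(28))"
```

```text
time_s: 4.32
tool_pos: [0.5143, 0.2287, 0.1228]
ee_rot: [[0.226, 0.968, 0.113], [0.862, -0.253, 0.44], [0.455, -0.002, -0.891]]
wrist_force: [-1.2, -0.6, -0.3]
finger_gap: 0.601
finger_force: 0.0
t 4.33 lean 27.0 pos ang 20.8 rad 0.0405 ax -0.0019 yz -0.002 j [  20.4   45.9  -58.   127.4   71.8   16.9 -104.9] gap 0.601 0.0 [-1.2 -0.6 -0.3] [-0.47  0.15 -0.02]
(array([-0.51,  0.19,  0.02]), array([-0.003,  0.017,  0.002]))
```

```bash
python3 -m pendant '[[-0.4,0.2,0,0,0,0,-0.2],[-0.4,0.2,0,0,0,0,1],[-0.4,0.2,0,0,0,0,1],[-0.4,0.2,0,0,0,0,1],[-0.4,0.2,0,0,0,0,1]]' 60
python3 -c "
from h import *
tell(); print(at(0),at(-20),at(-40))"
```

```text
time_s: 4.95
tool_pos: [0.5148, 0.224, 0.1192]
ee_rot: [[0.227, 0.968, 0.111], [0.862, -0.253, 0.44], [0.454, -0.004, -0.891]]
wrist_force: [3.0, -4.8, 3.8]
finger_gap: 0.131
finger_force: 58.7
t 4.95 lean 27.0 pos ang 28.7 rad 0.039 ax -0.0003 yz -0.004 j [  20.8   46.4  -57.9  127.5   72.2   16.9 -104.6] gap 0.131 58.66897523403168 [ 3.  -4.8  3.8] [-1.09 -0.54 -0.25]
(array([1.93, 0.03, 0.33]), array([-0.005, -0.471,  0.002])) (array([3.04, 0.03, 1.17]), array([-0.005, -0.82 ,  0.003])) (array([3.8 , 0.04, 2.33]), array([-0.004, -1.169,  0.004]))
```

```bash
python3 -m pendant '[[0.47,0,0.03,0,-0.12,0,1],[0.93,0,0.11,0,-0.24,0,1],[1.37,0,0.25,0,-0.36,0,1],[1.8,0,0.44,0,-0.48,0,1],[2.36,0,0.8,0,-0.65,0,1],[2.36,0,0.8,0,-0.65,0,1]]' 60
python3 -c "
from h import *
tell(); print(at(-40));show('s3')"
```

```text
time_s: 5.7
tool_pos: [0.5213, 0.2494, 0.1232]
ee_rot: [[0.245, 0.968, -0.047], [0.952, -0.249, -0.176], [-0.182, -0.002, -0.983]]
wrist_force: [4.2, -4.8, 11.2]
finger_gap: 0.13
finger_force: 67.6
t 5.7 lean -10.5 pos ang -11.0 rad 0.0389 ax -0.0004 yz -0.002 j [ -1.   47.5 -54.8 110.2  49.4  61.3 -96.2] gap 0.13 67.55482792854309 [ 4.2 -4.8 11.2] [-1.55 -1.02  0.11]
(array([1.94, 0.05, 0.41]), array([ 0.001, -0.515,  0.007]))
side darkest [(-38, 44), (-36, 44), (-34, 43), (-32, 43), (-30, 43), (-28, 42), (-26, 42), (-24, 42), (-22, 42), (-20, 42), (-18, 42), (-16, 42), (-14, 43), (-12, 44)] median 164
```

```bash
python3 -m pendant '[[0.5,0,0.03,0,-0.13,0,1],[1.0,0,0.13,0,-0.26,0,1],[1.5,0,0.3,0,-0.39,0,1],[2.0,0,0.55,0,-0.54,0,1],[2.0,0,0.55,0,-0.54,0,1]]' 60
python3 -c "
from h import *
tell()"
```

```text
time_s: 6.38
tool_pos: [0.5259, 0.2675, 0.1137]
ee_rot: [[0.185, 0.968, -0.166], [0.726, -0.249, -0.641], [-0.662, -0.002, -0.75]]
wrist_force: [6.7, 0.3, 8.7]
finger_gap: 0.127
finger_force: 67.1
t 6.38 lean -41.4 pos ang -42.3 rad 0.0388 ax -0.0005 yz -0.002 j [-18.6  56.2 -43.9  94.6  43.8  91.3 -95.5] gap 0.127 67.14554071426392 [6.7 0.3 8.7] [-0.92 -0.96  0.84]
```

```bash
python3 -m pendant '[[0,0,0,0,0,0,-0.2],[0,0,0,0,0,0,-0.2],[0,0,0,0,0,0,-0.2],[-0.7,0,0.07,0,0.18,0,-0.2],[-1.4,0,0.26,0,0.36,0,-0.2],[-2.05,0,0.57,0,0.54,0,-0.2],[-2.6,0,1.0,0,0.72,0,-0.2],[-2.6,0,1.0,0,0.72,0,-0.2]]' 60
python3 -c "
from h import *
tell();show('s4')"
```

```text
time_s: 7.38
tool_pos: [0.5184, 0.2366, 0.1235]
ee_rot: [[0.256, 0.967, -0.005], [0.967, -0.256, 0.002], [0.001, -0.005, -1.0]]
wrist_force: [0.1, 0.5, 0.4]
finger_gap: 0.601
finger_force: 0.0
t 7.38 lean 0.1 pos ang 8.4 rad 0.039 ax 0.0 yz -0.005 j [  6.3  45.7 -57.4 115.8  52.3  49.3 -96.3] gap 0.601 0.0 [0.1 0.5 0.4] [-0.   -0.05 -0.03]
side darkest [(-130, 145), (-128, 144), (-126, 146), (-92, 147), (-86, 147), (66, 136), (68, 114), (70, 87), (72, 67), (74, 64), (76, 79), (78, 103), (80, 125), (82, 142)] median 167
```

View pics/s4.png

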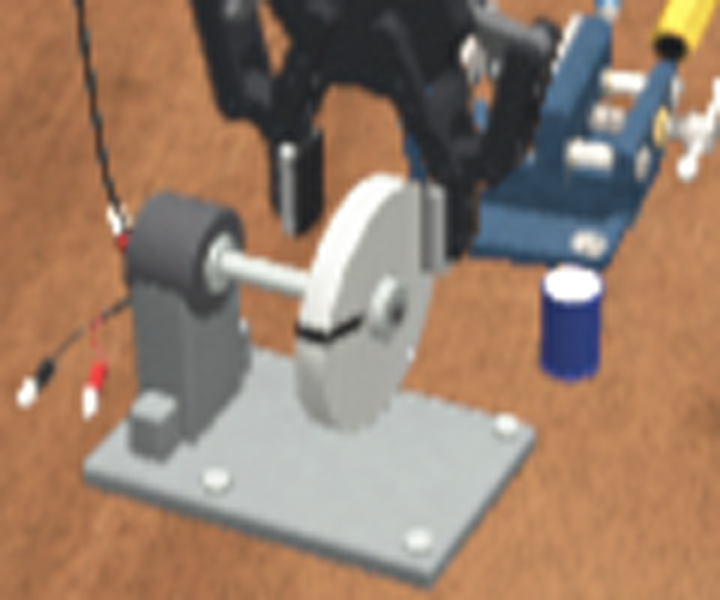

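The groove is now at about +74° in the side view, from the rim at (300,330) to (360,320). After release at about +8° it rolled on in the + direction. I'll check that it has stopped while arcing back for another + stroke.

```bash
python3 -c "
from h import *
print(at(14),at(28))"; 
```

```text
(array([-0.62,  0.02, -0.  ]), array([-0.005,  0.244,  0.   ])) (array([-1.53,  0.02,  0.35]), array([-0.005,  0.488, -0.   ]))
```

```bash
python3 -m pendant '[[-0.3,0,0,0,0.12,0,-0.2],[-0.6,0,0,0,0.24,0,-0.2],[-1.1,0,0.15,0,0.36,0,-0.2],[-1.5,0,0.35,0,0.49,0,-0.2],[-1.5,0,0.35,0,0.49,0,-0.2]]' 60
python3 -c "
from h import *
tell();show('s5')
for n in ('s4','s5'):
    d=np.load(n+'.npz'); th,I=groove(d['f'],d['K'],d['T'],(1,0)); print(th[I.argmin()],I.min())
print(at(28))"; 
```

```text
time_s: 8.05
tool_pos: [0.5144, 0.2256, 0.1187]
ee_rot: [[0.226, 0.968, 0.113], [0.854, -0.253, 0.456], [0.469, -0.006, -0.883]]
wrist_force: [0.4, 0.4, -0.3]
finger_gap: 0.598
finger_force: 0.0
t 8.05 lean 28.0 pos ang 27.2 rad 0.0379 ax -0.001 yz -0.006 j [  20.    45.7  -55.9  127.8   72.6   14.1 -104.9] gap 0.598 0.0 [ 0.4  0.4 -0.3] [-0.48  0.16 -0.07]
side darkest [(-132, 146), (-130, 145), (-128, 145), (-126, 146), (-124, 147), (66, 136), (68, 114), (70, 87), (72, 67), (74, 64), (76, 79), (78, 102), (80, 124), (82, 142)] median 167
72 72.090004
72 71.69613
(array([-0.23,  0.07, -0.21]), array([-0.006, -0.   ,  0.001]))
```

```bash
python3 -m pendant '[[-0.2,0.1,-0.2,0,0,0,1],[-0.2,0.1,-0.2,0,0,0,1],[-0.2,0.1,-0.2,0,0,0,1],[-0.2,0.1,-0.2,0,0,0,1],[0.25,0.1,-0.17,0,-0.12,0,1],[0.71,0.1,-0.09,0,-0.24,0,1],[1.15,0.1,0.05,0,-0.36,0,1],[1.6,0.1,0.24,0,-0.48,0,1]]' 60
python3 -c "
from h import *
tell();print(at(-42))"
```

```text
time_s: 9.1
tool_pos: [0.5194, 0.242, 0.1255]
ee_rot: [[0.251, 0.968, -0.003], [0.968, -0.251, 0.01], [0.009, -0.006, -1.0]]
wrist_force: [8.4, 5.7, -29.5]
finger_gap: 0.13
finger_force: 63.1
t 9.1 lean 0.5 pos ang 0.3 rad 0.0405 ax -0.0004 yz -0.006 j [  6.1  45.7 -57.6 115.5  52.1  49.1 -96. ] gap 0.13 63.10162425041199 [  8.4   5.7 -29.5] [ 1.41 -1.9  -0.03]
(array([2.69, 0.06, 1.1 ]), array([-0.004, -0.742,  0.006]))
```

```bash
python3 -m pendant '[[0.6,0,0.1,0,-0.15,0,1],[1.18,0,0.25,0,-0.3,0,1],[1.74,0,0.5,0,-0.45,0,1],[2.26,0,0.75,0,-0.6,0,1],[2.75,0,1.2,0,-0.76,0,1],[2.75,0,1.2,0,-0.76,0,1],[2.75,0,1.2,0,-0.76,0,1]]' 60
python3 -c "
from h import *
tell();print(at(0),at(15))"
```

```text
time_s: 9.98
tool_pos: [0.5265, 0.2693, 0.1136]
ee_rot: [[0.181, 0.968, -0.174], [0.711, -0.251, -0.657], [-0.68, -0.005, -0.733]]
wrist_force: [2.5, 3.1, 1.8]
finger_gap: 0.129
finger_force: 68.0
t 9.97 lean -42.8 pos ang -44.4 rad 0.04 ax -0.0004 yz -0.005 j [-19.5  56.6 -42.9  93.8  43.2  92.3 -95.1] gap 0.129 68.03690671920776 [2.5 3.1 1.8] [ 0.99 -0.63  0.11]
(array([-2.83,  0.02,  1.07]), array([-0.003,  0.747,  0.006])) (array([-3.49,  0.02,  1.87]), array([-0.003,  1.009,  0.006]))
```

```bash
python3 -m pendant '[[0,0,0,0,0,0,-0.2],[0,0,0,0,0,0,-0.2],[-0.7,0,0.07,0,0.18,0,-0.2],[-1.4,0,0.26,0,0.36,0,-0.2],[-2.05,0,0.57,0,0.54,0,-0.2],[-2.7,0,1.0,0,0.72,0,-0.2],[-3.1,0,1.4,0,0.86,0,-0.2],[-3.4,0,1.8,0,1.0,0,-0.2]]' 60
python3 -c "
from h import *
tell();show('s6');print(at(28))
d=np.load('s6.npz'); th,I=groove(d['f'],d['K'],d['T'],(1,0)); print(th[I.argmin()],I.min())"
```

```text
time_s: 10.98
tool_pos: [0.5169, 0.2312, 0.1244]
ee_rot: [[0.245, 0.968, 0.06], [0.936, -0.252, 0.247], [0.254, -0.004, -0.967]]
wrist_force: [-0.1, -0.4, -0.4]
finger_gap: 0.6
finger_force: 0.0
t 10.97 lean 14.7 pos ang 16.0 rad 0.041 ax 0.0 yz -0.004 j [ 14.8  45.  -59.2 122.3  58.6  32.2 -97.2] gap 0.6 0.0 [-0.1 -0.4 -0.4] [-0.27 -0.04 -0.03]
side darkest [(-128, 143), (128, 141), (130, 131), (132, 119), (134, 107), (136, 98), (138, 93), (140, 92), (142, 95), (144, 102), (146, 112), (148, 122), (150, 131), (152, 139)] median 167
(array([-0.36,  0.01,  0.13]), array([-0.006,  0.231, -0.002]))
130 93.400475
```

View pics/s6.png

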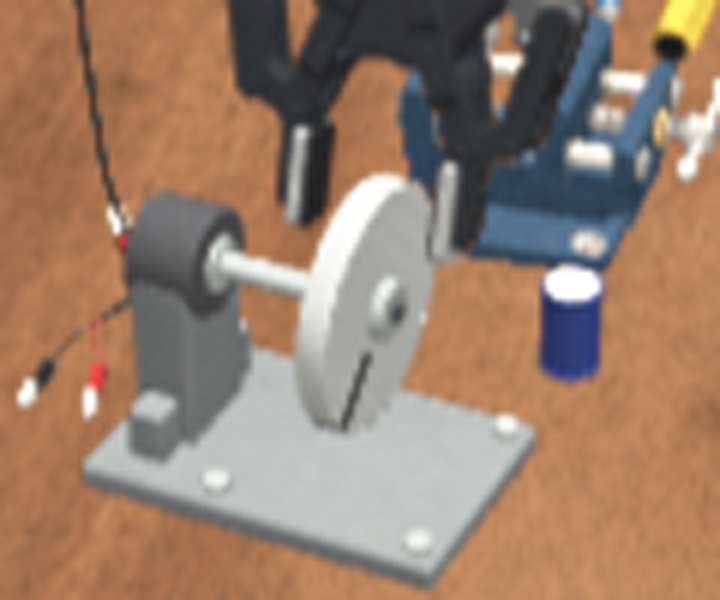

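The groove points down-left, from (368,355) to (345,425), so θ is about 130–140° and it rolled back little or not at all. I'll do one more + stroke so that it surely rolls back from the other side.

```bash
python3 -m pendant '[[-0.2,0,0.05,0,0.12,0,-0.2],[-0.36,0,0.13,0,0.22,0,-0.2],[-0.36,0,0.13,0,0.22,0,1],[-0.36,0,0.13,0,0.22,0,1],[-0.36,0,0.13,0,0.22,0,1],[-0.36,0,0.13,0,0.22,0,1]]' 60
python3 -c "
from h import *
tell();print(at(0));show('s7');"
```

```text
time_s: 11.78
tool_pos: [0.5164, 0.2299, 0.1222]
ee_rot: [[0.225, 0.968, 0.11], [0.862, -0.251, 0.44], [0.454, -0.004, -0.891]]
wrist_force: [-2.3, -3.6, 5.5]
finger_gap: 0.126
finger_force: 58.6
t 11.78 lean 27.0 pos ang 18.8 rad 0.0393 ax -0.0002 yz -0.004 j [  19.4   45.4  -56.5  127.1   69.4   15.8 -102.5] gap 0.126 58.58841955661774 [-2.3 -3.6  5.5] [-0.72  0.19  0.01]
(array([1.26, 0.02, 0.32]), array([-0.005, -0.471,  0.004]))
side darkest [(-66, 92), (-64, 88), (-62, 87), (-60, 85), (-58, 84), (-56, 84), (-54, 83), (-52, 83), (-50, 83), (-48, 83), (-46, 85), (-44, 88), (-42, 93), (140, 92)] median 164
```

```bash
python3 -m pendant '[[0.46,0,0.1,0,-0.12,0,1],[0.91,0,0.25,0,-0.24,0,1],[1.33,0,0.44,0,-0.36,0,1],[1.73,0,0.7,0,-0.48,0,1],[2.18,0,1.08,0,-0.63,0,1],[2.62,0,1.58,0,-0.8,0,1],[2.97,0,2.15,0,-0.97,0,1],[3.27,0,3.0,0,-1.2,0,1]]' 60
python3 -m pendant '[[0,0,0,0,0,0,1],[0,0,0,0,0,0,1]]'
python3 -c "
from h import *
tell();print(at(0),at(15))"
```

```text
time_s: 12.82
tool_pos: [0.5265, 0.2695, 0.1117]
ee_rot: [[0.19, 0.968, -0.165], [0.743, -0.251, -0.621], [-0.642, -0.004, -0.766]]
wrist_force: [0.5, -20.9, -11.1]
finger_gap: 0.126
finger_force: 63.5
time_s: 13.08
tool_pos: [0.527, 0.271, 0.1099]
ee_rot: [[0.19, 0.968, -0.162], [0.748, -0.249, -0.615], [-0.636, -0.005, -0.772]]
wrist_force: [3.2, -5.3, -2.8]
finger_gap: 0.128
finger_force: 66.2
t 13.07 lean -39.5 pos ang -50.2 rad 0.0388 ax -0.0005 yz -0.005 j [-18.4  55.7 -43.5  95.1  43.6  89.  -95.1] gap 0.128 66.16968870162964 [ 3.2 -5.3 -2.8] [ 0.24 -0.98  0.71]
(array([-3.26,  0.02,  0.73]), array([-0.002,  0.689,  0.008])) (array([-3.98,  0.02,  1.49]), array([-0.003,  0.951,  0.007]))
```

```bash
python3 -m pendant '[[0,0,0,0,0,0,-0.2],[0,0,0,0,0,0,-0.2],[-0.9,0,0,0,0.18,0,-0.2],[-1.7,0,0.05,0,0.36,0,-0.2],[-2.5,0,0.35,0,0.54,0,-0.2],[-3.2,0,0.73,0,0.69,0,-0.2],[-3.6,0,1.1,0,0.82,0,-0.2],[-3.98,0,1.49,0,0.95,0,-0.2]]' 60
python3 -c "
from h import *
tell();show('s8');print(at(28))
for n in ('s6','s8'):
  d=np.load(n+'.npz')
  for q in ((0,0),(1,0)):
    th,I=groove(d['f'],d['K'],d['T'],q); print(q,th[I.argmin()],I.min())"
```

```text
time_s: 14.08
tool_pos: [0.5169, 0.2317, 0.1245]
ee_rot: [[0.243, 0.968, 0.063], [0.933, -0.251, 0.258], [0.266, -0.004, -0.964]]
wrist_force: [0.6, 0.8, -0.5]
finger_gap: 0.6
finger_force: 0.0
t 14.07 lean 15.4 pos ang 15.3 rad 0.0409 ax -0.0001 yz -0.004 j [ 14.9  44.8 -58.7 122.6  58.7  31.  -97. ] gap 0.6 0.0 [ 0.6  0.8 -0.5] [-0.27  0.01 -0.03]
side darkest [(-130, 144), (-128, 144), (128, 142), (130, 131), (132, 120), (134, 109), (136, 101), (138, 96), (140, 96), (142, 100), (144, 108), (146, 118), (148, 128), (150, 137)] median 167
(array([-0.42,  0.03,  0.12]), array([-0.006,  0.219, -0.001]))
(0, 0) 140 92.88965
(1, 0) 130 93.400475
(0, 0) 138 96.74569
(1, 0) 130 99.79647
```

View pics/s8.png

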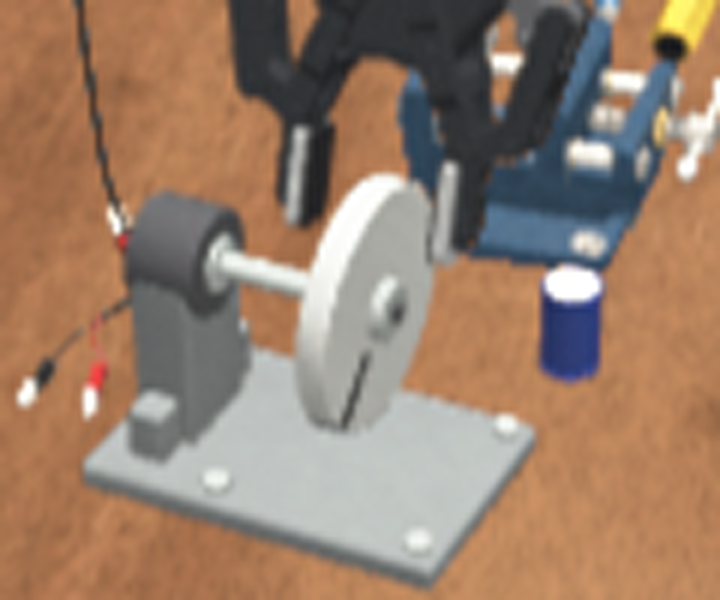

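The groove sits where it was before, (368,355) to (345,425), so the disc did roll back and rest B is about 130–138°. Rest A was about 73°, so the bottom is about 30.5° back from B. I'll go to a lean of −15°, grip, and turn back 30.5°.

```bash
python3 -c "
from h import *
print(at(0),at(-15))"
python3 -m pendant '[[0.7,0,0,0,-0.18,0,-0.2],[1.4,0,0.2,0,-0.36,0,-0.2],[2.05,0,0.6,0,-0.53,0,-0.2],[2.05,0,0.6,0,-0.53,0,-0.2],[2.05,0,0.6,0,-0.53,0,-0.2]]' 60
python3 -c "
from h import *
tell();print(at(-15))"
```

```text
(array([1.51, 0.02, 0.17]), array([-0.006, -0.27 ,  0.   ])) (array([2.47, 0.03, 0.58]), array([-0.006, -0.532,  0.001]))
time_s: 14.75
tool_pos: [0.5217, 0.2526, 0.1229]
ee_rot: [[0.24, 0.968, -0.071], [0.935, -0.25, -0.252], [-0.262, -0.006, -0.965]]
wrist_force: [-0.8, 0.1, 0.2]
finger_gap: 0.6
finger_force: 0.0
t 14.75 lean -15.2 pos ang -15.6 rad 0.0394 ax -0.0009 yz -0.006 j [ -4.6  47.8 -51.9 107.7  47.1  65.3 -95.2] gap 0.6 0.0 [-0.8  0.1  0.2] [ 0.27 -0.13  0.02]
(array([-0.04,  0.08, -0.06]), array([-0.004,  0.003,  0.006]))
```

```bash
python3 -m pendant '[[0,0.1,0,0,0,0,1],[0,0.1,0,0,0,0,1],[0,0.1,0,0,0,0,1],[0,0.1,0,0,0,0,1]]' 60
python3 -c "
from h import *
tell()"
python3 -m pendant '[[-0.51,0,0.03,0,0.13,0,1],[-1.05,0,0.14,0,0.27,0,1],[-1.54,0,0.31,0,0.4,0,1],[-2.01,0,0.55,0,0.535,0,1],[-2.01,0,0.55,0,0.535,0,1],[-2.01,0,0.55,0,0.535,0,1],[-2.01,0,0.55,0,0.535,0,1]]' 60
python3 -c "
from h import *
tell();show('s9')
d=np.load('s9.npz'); th,I=groove(d['f'],d['K'],d['T'],(1,0)); print(th[60:][I[60:].argmin()],I.min())
th,I=groove(d['f'],d['K'],d['T']); print(th[120:][I[120:].argmin()])"
```

```text
time_s: 15.25
tool_pos: [0.5219, 0.2511, 0.1233]
ee_rot: [[0.241, 0.968, -0.073], [0.934, -0.252, -0.253], [-0.263, -0.007, -0.965]]
wrist_force: [-5.5, -0.8, 4.5]
finger_gap: 0.129
finger_force: 60.5
t 15.25 lean -15.3 pos ang -13.6 rad 0.0394 ax -0.0002 yz -0.007 j [ -4.5  47.8 -51.9 107.7  47.   65.4 -95.1] gap 0.129 60.458720326423645 [-5.5 -0.8  4.5] [-0.07  0.82 -0.25]
time_s: 16.12
tool_pos: [0.5166, 0.2308, 0.1229]
ee_rot: [[0.244, 0.968, 0.061], [0.933, -0.252, 0.259], [0.266, -0.006, -0.964]]
wrist_force: [-5.1, -0.1, 3.2]
finger_gap: 0.127
finger_force: 67.1
t 16.12 lean 15.4 pos ang 17.3 rad 0.0397 ax -0.0002 yz -0.006 j [ 14.9  44.9 -58.5 122.6  58.6  30.8 -96.9] gap 0.127 67.11305737495422 [-5.1 -0.1  3.2] [-0.31  0.95  0.23]
side darkest [(-66, 89), (-64, 85), (-62, 81), (-60, 78), (-58, 76), (-56, 75), (-54, 75), (-52, 75), (-50, 75), (-48, 76), (-46, 79), (-44, 82), (-42, 86), (108, 89)] median 165
-44 67.57877
108
```

View pics/s9.png

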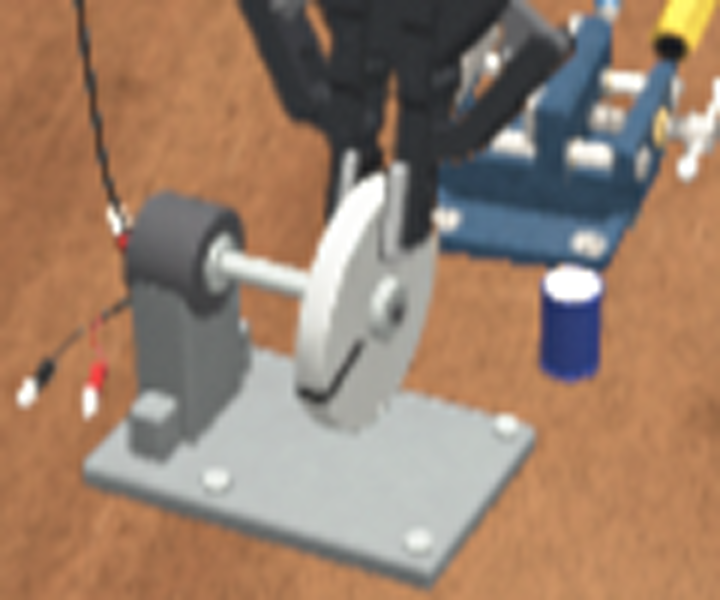

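The groove now runs from (362,345) to (310,395), θ about 105°, midway between the two rest angles, with a firm 67 N grip. I'm handing the job in.

```bash
python3 -c "
from plant import ctrl
print(ctrl.finish_job())"
```

```text
the job is handed in; nothing more can be done
None
```

The disc is held still at about 67 N, turned midway between its two roll-back rest angles, so the heavy side should be straight down to within about 3°; I handed the job in at about 16 s, and it returned no verdict.

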